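# Hang up the pusher and release the bars

### The arm

A 6-joint arm with a two-finger parallel gripper is mounted at the origin on the work surface. World frame = base frame: x ahead of the robot, y to its left, z up, the work surface at z = 0. Lengths are in m, angles in rad, forces in N, time in s.
With the tool pointing down it reaches from about 0.35 to 0.975 m from the base axis. Payload 4.9 kg.
Tool frame: the origin (TCP) lies at the very end of the fingers, on their centre line; the grasp point (between the pads) lies 19 mm behind it; z points along the fingers, x is the direction in which the jaws open and shut, and the axes are right-handed (so a half turn about z gives the same grasp; the last joint's range is limited). The gripper opens to 85 mm and grips with 20 to 120 N. Pads are 22 mm wide; open, the fingers measure 114 mm over their backs; the gripper's body (76 mm by 85 mm) begins 54 mm behind the grasp point. The pads swing forward as they close: fully open they stand 13 mm farther back than shut.
Start: joints at [1.066, 0.053, 1.613, -0, 1.476, -0.119], TCP at [0.235, 0.579, 0.231] pointing down, gripper open.
Joint ranges: [-3.01, 3.01], [-1.01, 2.22], [0.06, 2.58], [-1.02, 4.17], [0.09, 2.62], [-3.14, 3.14]. Speed limits (rad/s): [2.57, 2.57, 3.14, 3.14, 3.14, 3.14].

### API

Orientations are given as a unit quaternion [w, x, y, z].
In Python, from plant import * gives the robot as it stands.
- The arm moves only by the shell command python3 -m inch 'ROWS'. ROWS is text: rows parted by semicolons, each of 7 numbers parted by spaces: the shift along the tool's x, y, z in m, then the turn, a rotation vector about the tool's x, y, z in rad, then the closure, from 0 (fully open) to 1 (shut). A call has 1 to 10 rows; each row shifts and turns the commanded pose from where the row before left it, along the tool's axes as they then stand; what a row does not reach is not made up. A row lasts 1/12 s, in which the tool goes at most 41.7 mm and 7.16 degrees, less where a joint would pass 70% of its speed; a pose out of reach is approached as far as the arm can. A call with a gripper value outside its range is refused whole. The fingers move at their own pace and stop on an object; the grip force is fixed at half the most. Time passes only in rows, so rows that do not move let the fingers close. It gives the time, the measured TCP pose, the force and the opening at its end, in the units of the state.
- state(): the state, without advancing time (a new reading comes with each control period).
- grab_frame(name): name is "scene" or "top"; returns the picture (480x640x3 uint8, blue, green, red); there is no depth.
- camera_info(name): a dict with "vertical_fov" (degrees; the focal length in pixels is half the picture's height over the tangent of half this angle, whatever the lens; pixels are square), "cx", "cy" (the principal point, pixels), "origin" and "rotation" of the camera in the world. Camera axes: x right, y down, z forward; pixel columns grow to the right and rows downward; lengths in m; the calibration is good to about 2 mm. A picture is of the moment at which its call begins. camera_info takes no time and is no camera call.
- job_done(): hands the job in, once; it reports no verdict.
The state is a dict: "time": time; "joint_pos": joint angles; "joint_vel": joint speeds; "joint_efforts": joint torques, N m; "tool_pos": TCP position; "tool_rot": TCP orientation; "contact_force": force on the tool from outside, world axes, zero at the start; "ft_torque": the same for the moment, N m; "gripper_width": opening from 0.0 (shut) to 1.0 (fully open).
Only numpy, scipy, OpenCV 4.12 (cv2) and the standard library are available. Lean on these libraries where they do the work, as an engineer would, in place of code of your own. Each camera call takes 0.05 s, during which the arm holds its last target.

### The job

No loose tool may be out while product runs: hang the blue and white bar pusher by its hole on the yellow peg on the side of the chute and let go of it. Then press the chute's red-gripped lever down past its first and second notch to the third, so that the gate opens enough and all four bars slide into the green bin. The lever springs back if let go: finish while still holding it down at the third notch, short of the cleaning stop at the end of its travel, and leave the bin, the carton, the tape roll and the cardboard box where they stand.

Things in the scene. Friction and masses are not known exactly. Their poses are not given: they have to be found in the camera images.
- pusher_eye (a point): Centre of the 21 mm hole (along the tool's x) of the bar pusher, 0.2 kg, standing loose on its foot; hole centre 148 mm above the underside. White foot 44 (x) x 90 (y) x 22 mm; blue stem 10 (x) x 28 (y); blue head with the hole 10 (x) x 36 (y) x 44 high, total height 170. z up. Grip the head across its 36 mm (along y) level with the hole: the hole stays free between the fingers.
- peg_tip (a point): Tip of the round yellow steel peg, 8 mm diameter, on the chute's robot-facing side; axes as the chute. From the tip the peg runs along the chute's +x, sloping down 15 degrees; about 65 mm in from the tip an 18 mm thick collar ends the hanging place. The chute's side wall is 94 mm (in x) behind the tip and its top about 20 mm above it.
- peg_mid (a point): Middle of the hanging place on the peg's centre line, 37 mm in from the tip (36 mm along the chute's +x, 10 mm lower). Axes as the chute.
- lever_grip (a point): Middle of the lever's red round grip, 22 mm diameter, 105 mm long, along the chute's y, free for 45 mm either way. Grip it from above across its diameter (closing along the chute's x; it turns in the fingers) or push it down. It swings in the chute's x-z plane, 155 mm about a pivot: at rest 146 mm on the pivot's -x side and 53 above it, at the third notch 150 on that side and 38 below it (91 lower).
- lever (a joint): Gate lever angle, rad: 0 at rest (handle up, gate shut), grows as the handle goes down. A plunger clicks over humps at 0.1, 0.3, 0.5, 0.7: notches at 0.2, 0.4 and 0.6 (third, gate open for these bars); hard end stop at 0.8. Notches are only felt, none holds; a spring returns it when let go (to 0, or until the gate rests on a bar). It takes some 4 to 11 N on the grip. Gate opens 11, 23, 34 mm; bars pass only beyond about 0.47.
- chute: The chute, fixed: a sloping steel trough 136 mm wide, 330 long along its y, on grey legs; lip at -y 130 mm high, upper end at +y about 330 high; grey gate guides (top 325 mm) 37 mm up from the lip. Origin at bench level under its middle; x from its robot-facing side (peg, lever) to the far side, y up the slope, z up.
- bin_in (a point): Centre of the inner floor of the green catch bin standing loose under the lip: outer 200 x 200 x 95 mm high, wall and floor 4 mm, robot-facing wall 62 mm high; axes about those of the chute.
- bar0_center (a point): Centre of bar 0 of the four boxed bars (120 x 40 x 25 mm, 45 g) lying across the chute behind the gate, number 0 next to the gate; x along its length, z along its 25 mm thickness.
- bar1_center (a point): Centre of bar 1 of the four boxed bars (120 x 40 x 25 mm, 45 g) lying across the chute behind the gate, number 0 next to the gate; x along its length, z along its 25 mm thickness.
- bar2_center (a point): Centre of bar 2 of the four boxed bars (120 x 40 x 25 mm, 45 g) lying across the chute behind the gate, number 0 next to the gate; x along its length, z along its 25 mm thickness.
- bar3_center (a point): Centre of bar 3 of the four boxed bars (120 x 40 x 25 mm, 45 g) lying across the chute behind the gate, number 0 next to the gate; x along its length, z along its 25 mm thickness.
- carton: Bystander: green and yellow folding carton standing upright, 55 x 75 x 150 mm, origin under its middle.
- tape_roll: Bystander: roll of brown packing tape lying flat, 100 mm outside diameter, 48 mm high, origin under its middle.
- shipper: Bystander: closed cardboard box 130 x 170 x 90 mm, origin under its middle.
There are look-alikes about, which are no part of the job. There is more than one size of the part that bears pusher_eye; the job needs the middle-sized.

How it is judged:
By the outcome, as a careful person would: the job done as asked, in the order asked, and still so for the second after the job is handed in, while the arm keeps its last pose, push and grip.
It also fails if it takes over 48 s, if anything falls off the work surface, if the arm or the gripper's body presses on something with over 40 N, if the wrist force passes 120 N, or if a joint passes its speed limit or range.

## Working session

There is one attempt and no reset: what is moved stays moved. The work goes in short steps, Python scripts to look and compute and a shell command to move; the robot and the scene stay as the last step left them, time stands still between calls to the robot, and variables do not carry over. Pictures are saved under pics/ and viewed, and the job is handed in when it is done.

```bash
ls; mkdir -p pics; python3 - <<'E'
from plant import *
import cv2
print(state())
for n in("scene","top"):
    print(n,camera_info(n)); cv2.imwrite(f"pics/{n}0.png",grab_frame(n))
E
```

```text
pics
{'time': 0.0, 'joint_pos': array([ 1.06598469e+00,  5.33315656e-02,  1.61428639e+00,  4.21505660e-05,
        1.47601659e+00, -1.18984791e-01]), 'joint_vel': array([-0.000214  , -0.00060846,  0.00048563, -0.00228738,  0.00122893,
        0.00025396]), 'joint_efforts': array([-1.28703359e-03, -3.93697321e+01, -3.70162833e+01, -3.27563002e-04,
        7.17864779e-03,  2.07485527e-06]), 'tool_pos': array([0.23487984, 0.57851393, 0.23008326]), 'tool_rot': array([ 4.46884779e-04,  8.29556397e-01,  5.58422011e-01, -9.18185376e-04]), 'contact_force': array([ 0.19539441, -0.58575858, -0.30715863]), 'ft_torque': array([ 0.0307579 , -0.01449764,  0.03561734]), 'gripper_width': 1.0014305210596561}
scene {'vertical_fov': 50.63209763633073, 'cx': 313.38627788833855, 'cy': 235.11787502865533, 'origin': array([1.06727192, 0.46386349, 1.15544101]), 'rotation': array([-0.12668869,  0.37903428,  0.87335172, -0.27845963])}
top {'vertical_fov': 55.24675803805829, 'cx': 328.74088231867586, 'cy': 240.81499539208582, 'origin': array([ 0.32571777, -0.01221935,  1.42774598]), 'rotation': array([-0.06356907,  0.71277425, -0.69527059,  0.06716145])}
```

View pics/scene0.png

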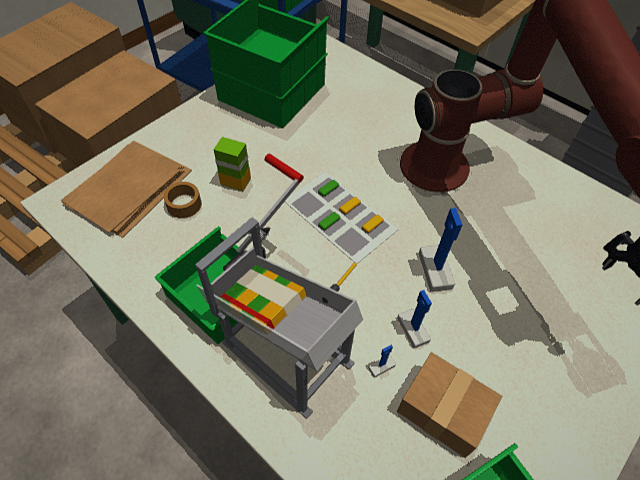

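View pics/top0.png

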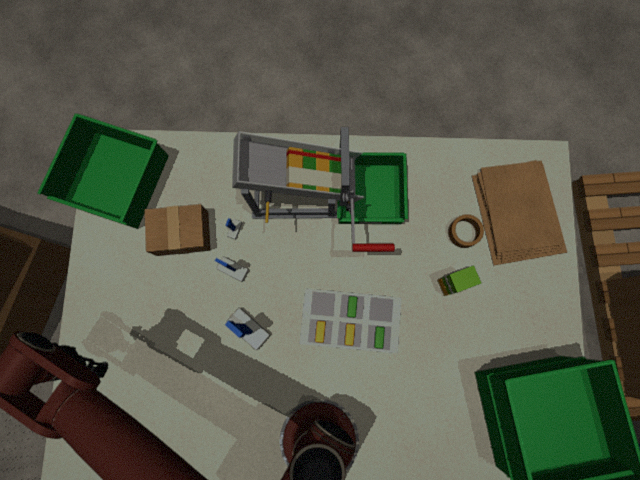

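The scene view shows three blue and white pushers. The middle-sized one is at about scene (418,315) and top (232,268). The peg is yellow at scene (345,275) and top (267,212), and the red grip is at scene (283,167) and top (373,247). Next I'll enlarge these areas to measure them.

```bash
cat > h.py <<'E'
from plant import *
import numpy as np, cv2
from scipy.spatial.transform import Rotation as R
def rot(q): return R.from_quat([q[1],q[2],q[3],q[0]])
def cam(n):
    c=camera_info(n); f=240/np.tan(np.radians(c["vertical_fov"])/2)
    return c["origin"],rot(c["rotation"]).as_matrix(),f,c["cx"],c["cy"]
def ray(n,u,v):
    o,M,f,cx,cy=cam(n); d=M@np.array([(u-cx)/f,(v-cy)/f,1]); return o,d/np.linalg.norm(d)
def onz(n,u,v,z):
    o,d=ray(n,u,v); return o+d*(z-o[2])/d[2]
def two(p,q):  # scene px, top px
    o1,d1=ray("scene",*p);o2,d2=ray("top",*q)
    A=np.array([d1,-d2]).T; s=np.linalg.lstsq(A,o2-o1,rcond=None)[0]
    a=o1+s[0]*d1;b=o2+s[1]*d2
    return (a+b)/2,np.linalg.norm(a-b)
def proj(n,P):
    o,M,f,cx,cy=cam(n); p=M.T@(np.asarray(P)-o); return np.array([cx+f*p[0]/p[2],cy+f*p[1]/p[2]])
def crop(img,u0,v0,w,h,k,fn):
    c=cv2.resize(img[v0:v0+h,u0:u0+w],None,fx=k,fy=k,interpolation=cv2.INTER_CUBIC); cv2.imwrite(fn,c)
E
python3 - <<'E'
from h import *
s=cv2.imread("pics/scene0.png");t=cv2.imread("pics/top0.png")
crop(s,320,250,130,110,6,"pics/c1.png");crop(t,205,190,90,100,6,"pics/c2.png")
crop(s,200,140,130,140,4,"pics/c3.png");crop(t,225,120,190,140,4,"pics/c4.png")
E
```

```text
(no output)
```

View pics/c1.png

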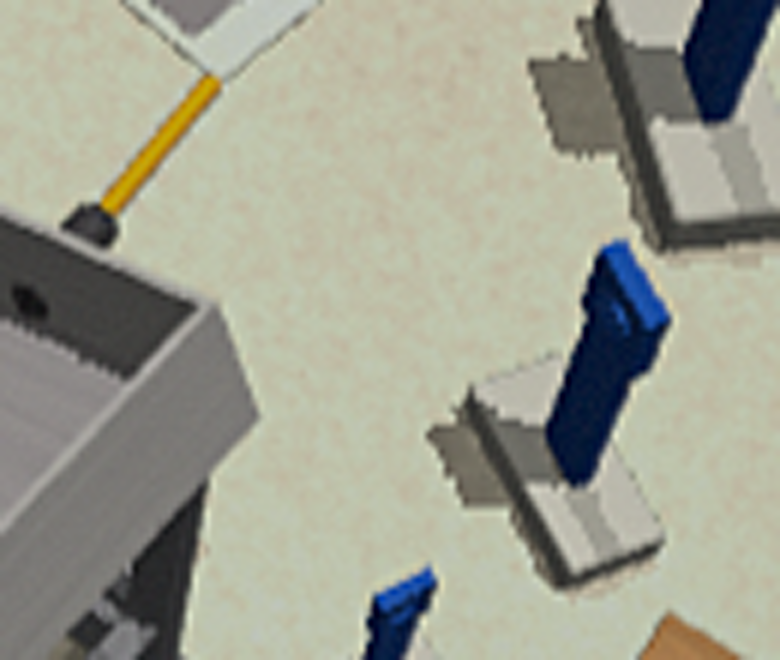

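View pics/c2.png

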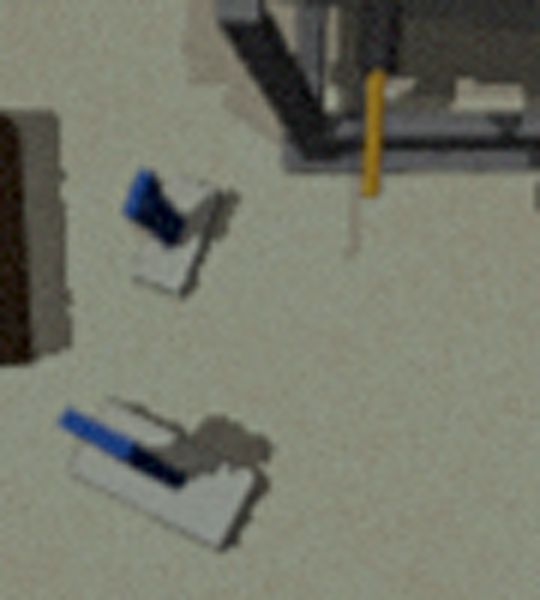

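View pics/c3.png

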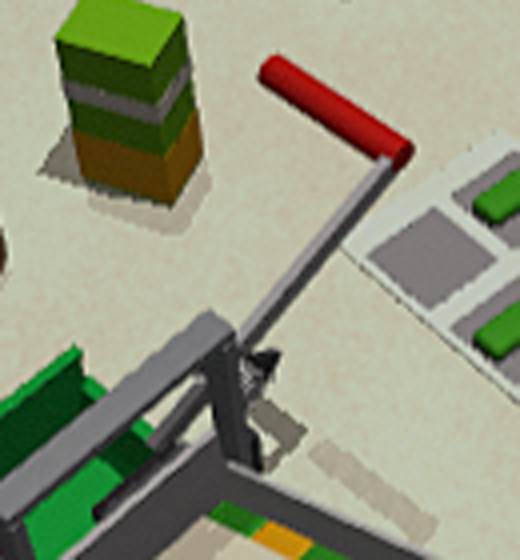

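View pics/c4.png

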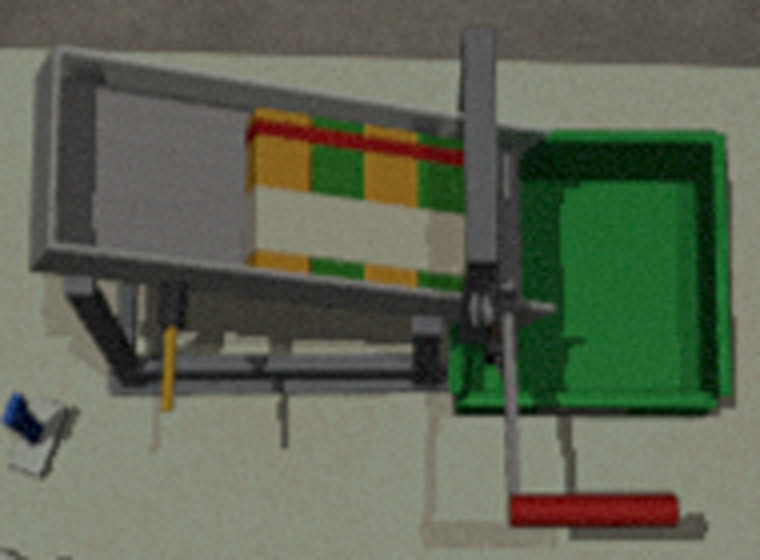

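```bash
python3 - <<'E'
from h import *
np.set_printoptions(precision=4,suppress=True)
def C(o,k,p): return (o[0]+(p[0]+.5)/k-.5,o[1]+(p[1]+.5)/k-.5)
c1=lambda *p:C((320,250),6,p);c2=lambda *p:C((205,190),6,p)
c3=lambda *p:C((200,140),4,p);c4=lambda *p:C((225,120),4,p)
print("tip",two(c1(213,82),c2(370,194)));print("collar",two(c1(108,210),c2(376,72)))
print("headtop ctr",two(c1(637,284),c2(98,432)), onz("scene",*c1(637,284),.17),onz("top",*c2(98,432),.17))
for p in [(605,247),(628,240),(670,318),(648,330)]: print(onz("scene",*c1(*p),.17))
print('top');
for p in [(58,420),(70,406),(137,445),(130,458)]: print(onz("top",*c2(*p),.17))
print('foot top');
for p in [(70,474),(220,548),(252,470),(108,400)]: print(onz("top",*c2(*p),.022))
print("grip",two(c3(272,70),c4(677,510)),two(c3(402,150),c4(512,510)))
# chute top edges
print("grip mids")
t=cv2.imread("pics/top0.png");s=cv2.imread("pics/scene0.png")
def mask(im,box,f):
    u0,v0,u1,v1=box;h=cv2.cvtColor(im,cv2.COLOR_BGR2HSV).astype(int)
    m=f(h[...,0],h[...,1],h[...,2]); z=np.zeros_like(m);z[v0:v1,u0:u1]=1;return (m&z.astype(bool))
red=lambda h,s_,v:((h<6)|(h>174))&(s_>150)&(v>60)
for n,im,b in(("s",s,(255,145,310,190)),("t",t,(345,235,405,260))):
    ys,xs=np.where(mask(im,b,red));print(n,len(xs),cv2.minAreaRect(np.c_[xs,ys].astype(np.float32)))
yel=lambda h,s_,v:(h>15)&(h<30)&(s_>150)&(v>80)
for n,im,b in(("s",s,(333,258,362,292)),("t",t,(260,195,275,228))):
    ys,xs=np.where(mask(im,b,yel));print(n,len(xs),cv2.minAreaRect(np.c_[xs,ys].astype(np.float32)))
blue=lambda h,s_,v:(h>100)&(h<130)&(s_>120)
for n,im,b in(("s",s,(408,285,436,335)),("t",t,(210,252,240,275))):
    for f in (blue,lambda h,s_,v:blue(h,s_,v)&(v>115)):
        ys,xs=np.where(mask(im,b,f));print(n,len(xs),cv2.minAreaRect(np.c_[xs,ys].astype(np.float32)))
E
```

```text
tip (array([0.5884, 0.1483, 0.2671]), np.float64(0.0016196318922690914))
collar (array([0.646 , 0.1506, 0.2546]), np.float64(0.002832133290366228))
headtop ctr (array([0.495 , 0.2828, 0.1667]), np.float64(0.0033746444269141017)) [0.496  0.2848 0.17  ] [0.4954 0.2805 0.17  ]
[0.4914 0.2671 0.17  ]
[0.4831 0.2715 0.17  ]
[0.4992 0.3018 0.17  ]
[0.5088 0.2988 0.17  ]
top
[0.5005 0.2993 0.17  ]
[0.5071 0.2942 0.17  ]
[0.4898 0.2622 0.17  ]
[0.4837 0.265  0.17  ]
foot top
[0.4933 0.3279 0.022 ]
[0.4573 0.2488 0.022 ]
[0.4977 0.2348 0.022 ]
[0.5321 0.311  0.022 ]
grip (array([ 0.5237, -0.1767,  0.302 ]), np.float64(0.0035229650907110735)) (array([ 0.5205, -0.0741,  0.3082]), np.float64(0.001984884225109463))
grip mids
s 324 ((283.30767822265625, 167.5384521484375), (43.26661682128906, 8.320503234863281), 33.6900634765625)
t 306 ((373.5, 247.5), (41.0, 7.0), 0.0)
s 93 ((346.1188049316406, 273.6881103515625), (3.306908130645752, 27.79210090637207), 39.289405822753906)
t 53 ((267.0, 212.0), (20.0, 2.0), 90.0)
s 400 ((420.50006103515625, 310.5), (13.914020538330078, 40.47715377807617), 18.43494987487793)
s 63 ((423.89703369140625, 297.6617736816406), (15.4348726272583, 7.0314412117004395), 59.036251068115234)
t 57 ((224.90127563476562, 264.2643127441406), (21.468538284301758, 2.793304204940796), 28.610462188720703)
t 31 ((220.4000244140625, 261.7000427246094), (11.180339813232422, 2.683281421661377), 26.56505012512207)
```

```bash
cat >> h.py <<'E'
np.set_printoptions(precision=4,suppress=True)
def delta(P,yaw):  # target TCP pos, yaw (deg) of tool x in world, tool down -> tool-frame shift and rotvec
    s=state(); Rc=rot(s["tool_rot"]); y=np.radians(yaw)
    x=np.array([np.cos(y),np.sin(y),0]);z=np.array([0,0,-1.]);Rt=R.from_matrix(np.array([x,np.cross(z,x),z]).T)
    dr=(Rc.inv()*Rt).as_rotvec()
    d=Rc.inv().apply(np.asarray(P)-s["tool_pos"])
    print("t",s["time"],"pos",s["tool_pos"],"F",s["contact_force"],"w",s["gripper_width"])
    print("shift",d,"turn",dr,"deg",np.degrees(dr))
E
python3 - <<'E'
from h import *
delta((.495,.2815,.225),65.5)
print("big head",onz("top",236,322,.25),"legs",onz("top",257.5,213.7,0),onz("top",228,227,.1))
E
python3 -m inch '-0.01 0.04 0 0 0 0.02 0; -0.01 0.04 0 0 0 0.02 0; -0.01 0.04 0 0 0 0 0; -0.01 0.04 0 0 0 0 0; -0.01 0.04 0 0 0 0 0; -0.02 0.035 0 0 0 0 0; -0.03 0.03 0 0 0 0 0;-0.03 0.03 0 0 0 0 0;-0.03 0.03 0 0 0 0 0;-0.02 0.02 0 0 0 0 0'
python3 - <<'E'
from h import *
delta((.495,.2815,.225),65.5)
E
```

```text
t 0.1 pos [0.2349 0.5786 0.2302] F [ 0.3562 -0.352  -0.6556] w 0.9996946376718089
shift [-0.1773  0.3528  0.0054] turn [-0.0002  0.0019  0.0418] deg [-0.0121  0.1097  2.3956]
big head [0.3319 0.2135 0.25  ] legs [0.6756 0.2137 0.    ] [0.6084 0.2829 0.1   ]
time: 0.93
tool_pos: [0.4763, 0.2736, 0.2307]
tool_rot: [0.0, 0.841, 0.541, -0.001]
contact_force: [0.5, 0.4, 0.5]
gripper_width: 1.002
t 0.9333 pos [0.4763 0.2736 0.2307] F [0.4623 0.4049 0.4642] w 1.0021832384368095
shift [0.015  0.0137 0.0057] turn [ 0.      0.0013 -0.0001] deg [ 0.0022  0.0771 -0.0029]
```

```bash
python3 -m inch '0 0 0 0 0 0 0; 0 0 0 0 0 0 0'
python3 - <<'E'
from h import *
delta((.495,.2815,.225),65.5)
E
```

```text
time: 1.1
tool_pos: [0.476, 0.2754, 0.2309]
tool_rot: [-0.0, 0.841, 0.54, -0.0]
contact_force: [0.3, -0.3, -0.0]
gripper_width: 0.998
t 1.1 pos [0.476  0.2754 0.2309] F [ 0.3225 -0.2987 -0.0131] w 0.9980294718290631
shift [0.0135 0.0148 0.0058] turn [-0.0008  0.0003 -0.0013] deg [-0.044   0.0154 -0.072 ]
```

```bash
python3 -m inch '0.0135 0.0148 0 0 0 0 0; 0 0 0 0 0 0 0;0 0 0 0 0 0 0'
python3 - <<'E'
from h import *
delta((.495,.2815,.127),65.5)
for n in("scene","top"): cv2.imwrite(f"pics/{n}1.png",grab_frame(n))
crop(cv2.imread("pics/scene1.png"),370,230,110,120,5,"pics/d1.png");crop(cv2.imread("pics/top1.png"),190,220,80,80,6,"pics/d2.png")
E
```

```text
time: 1.35
tool_pos: [0.4944, 0.2839, 0.2308]
tool_rot: [-0.0, 0.84, 0.542, -0.001]
contact_force: [0.0, 0.2, -0.1]
gripper_width: 1.0
t 1.35 pos [0.4944 0.2839 0.2308] F [ 0.0002  0.2232 -0.0503] w 1.0003073006361143
shift [-0.0019  0.0017  0.1038] turn [-0.0011  0.0006  0.0032] deg [-0.062   0.0362  0.1833]
```

View pics/d1.png

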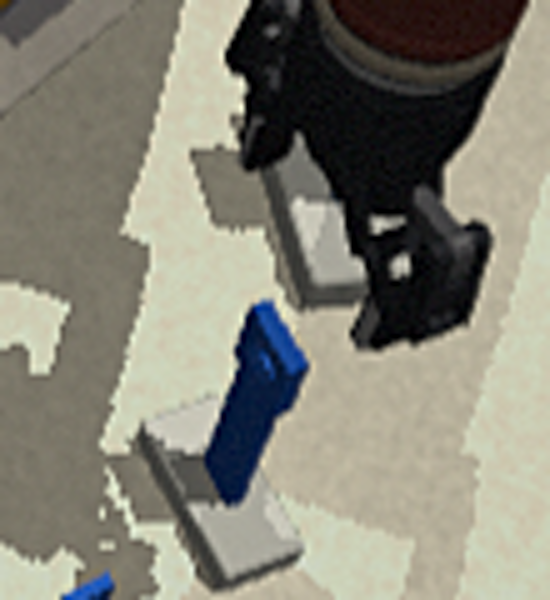

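View pics/d2.png

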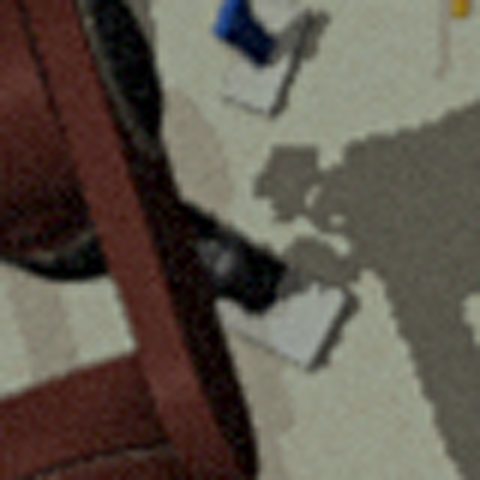

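```bash
python3 -c "
from h import *
print(proj('scene',(.4944,.2839,.244)))"
python3 -m inch '-0.002 0.0015 0.03 0 0 0 0; 0 0 0.035 0 0 0 0; 0 0 0.025 0 0 0 0; 0 0 0.0135 0 0 0 0; 0 0 0 0 0 0 0;0 0 0 0 0 0 0'
python3 - <<'E'
from h import *
delta((.495,.2815,.127),65.5)
for n in("scene",): cv2.imwrite(f"pics/{n}2.png",grab_frame(n))
crop(cv2.imread("pics/scene2.png"),370,230,110,120,5,"pics/d3.png")
E
```

```text
[432.5793 279.0327]
time: 1.95
tool_pos: [0.4949, 0.2807, 0.1279]
tool_rot: [-0.0, 0.84, 0.542, -0.0]
contact_force: [0.8, 0.9, 1.1]
gripper_width: 1.001
t 1.95 pos [0.4949 0.2807 0.1279] F [0.7543 0.8874 1.127 ] w 1.0011003072440716
shift [ 0.0007 -0.0002  0.0009] turn [-0.0006  0.0005  0.0024] deg [-0.0319  0.0284  0.1391]
```

View pics/d3.png

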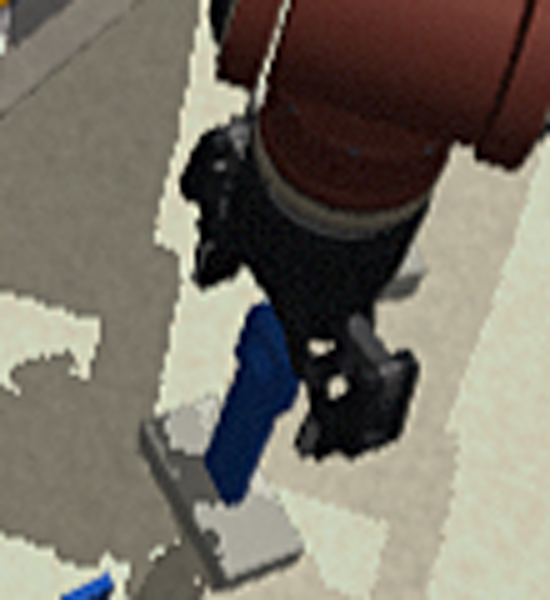

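The open fingers straddle the head: their tips are at crop (205,285) and (305,455), and the head is between them at (270,340). Closing.

```bash
python3 -m inch '0 0 0 0 0 0 1;0 0 0 0 0 0 1;0 0 0 0 0 0 1;0 0 0 0 0 0 1;0 0 0 0 0 0 1;0 0 0 0 0 0 1;0 0 0 0 0 0 1;0 0 0 0 0 0 1'
python3 - <<'E'
from h import *
delta((.495,.2815,.127),65.5)
for n in("scene",): cv2.imwrite(f"pics/{n}3.png",grab_frame(n))
crop(cv2.imread("pics/scene3.png"),370,230,110,120,5,"pics/d4.png")
E
```

```text
time: 2.67
tool_pos: [0.4962, 0.281, 0.129]
tool_rot: [0.0, 0.841, 0.542, 0.001]
contact_force: [0.6, 1.8, 4.9]
gripper_width: 0.409
t 2.6667 pos [0.4962 0.281  0.129 ] F [0.6335 1.7766 4.8552] w 0.4088970281708087
shift [ 0.     -0.0013  0.002 ] turn [ 0.0014 -0.002   0.0018] deg [ 0.0814 -0.1171  0.1024]
```

View pics/d4.png

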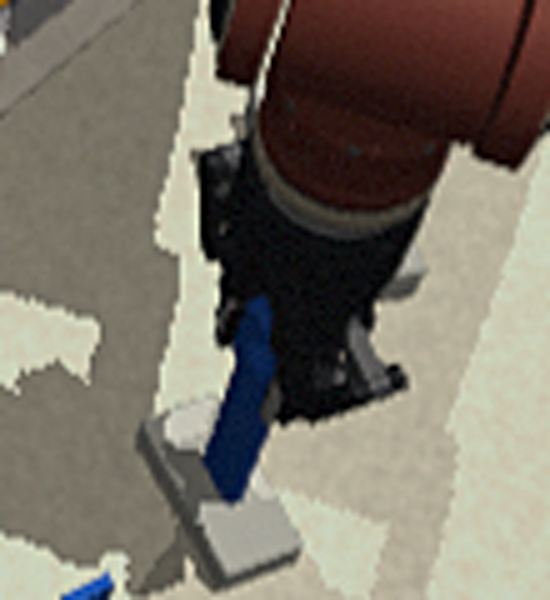

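```bash
python3 -m inch '0 0 -0.02 0 0 0 1;0 0 -0.035 0 0 0 1;0 0 -0.04 0 0 0 1;0 0 -0.03 0 0 0 1;0 0 0 0 0 0 1;0 0 0 0 0 0 1'
python3 - <<'E'
from h import *
delta((.5546,.1471,.257),92)
for n in("scene",): cv2.imwrite(f"pics/{n}4.png",grab_frame(n))
crop(cv2.imread("pics/scene4.png"),340,170,140,160,4,"pics/d5.png")
E
```

```text
time: 3.22
tool_pos: [0.4958, 0.2804, 0.2543]
tool_rot: [0.0, 0.841, 0.542, 0.001]
contact_force: [-0.2, -0.3, -1.8]
gripper_width: 0.412
t 3.2167 pos [0.4958 0.2804 0.2543] F [-0.1804 -0.2582 -1.8037] w 0.4116490087017197
shift [-0.0971  0.1086 -0.0026] turn [ 0.0022 -0.0008 -0.4608] deg [  0.1257  -0.0447 -26.4033]
```

View pics/d5.png

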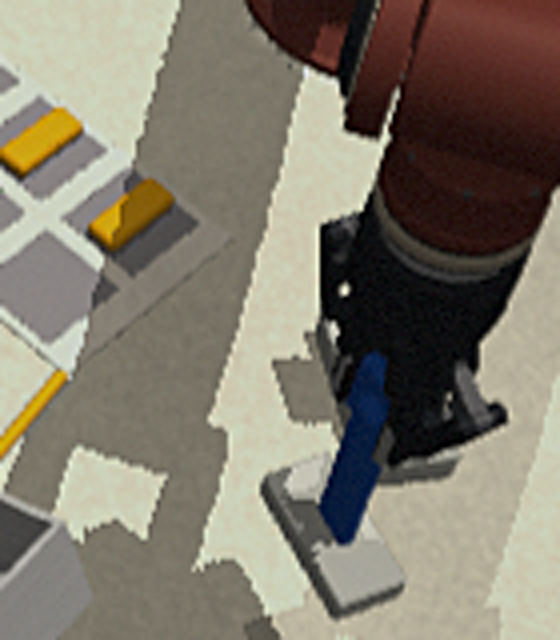

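```bash
python3 -m inch '0 0 -0.003 0 0 -0.115 1;0 0 0 0 0 -0.115 1;0 0 0 0 0 -0.115 1;0 0 0 0 0 -0.116 1;-0.03 0 0 0 0 0 1;-0.035 0.01 0 0 0 0 1;-0.035 0.01 0 0 0 0 1;-0.025 0.01 0 0 0 0 1;-0.01 0.01 0 0 0 0 1;0 0 0 0 0 0 1'
python3 -m inch '0 0 0 0 0 0 1'
python3 - <<'E'
from h import *
delta((.5546,.1471,.257),92)
for n in("scene","top"): cv2.imwrite(f"pics/{n}5.png",grab_frame(n))
crop(cv2.imread("pics/scene5.png"),300,210,130,120,5,"pics/e1.png");crop(cv2.imread("pics/top5.png"),220,170,100,90,6,"pics/e2.png")
E
```

```text
time: 4.1
tool_pos: [0.5401, 0.1447, 0.2526]
tool_rot: [-0.001, 0.696, 0.718, -0.002]
contact_force: [0.2, -0.8, -1.3]
gripper_width: 0.407
time: 4.18
tool_pos: [0.5393, 0.1468, 0.2533]
tool_rot: [-0.002, 0.695, 0.719, -0.002]
contact_force: [-1.0, -0.2, -1.0]
gripper_width: 0.408
t 4.1833 pos [0.5393 0.1468 0.2533] F [-0.9596 -0.2393 -1.0119] w 0.4075748370853678
shift [-0.0003  0.0153 -0.0037] turn [-0.0046 -0.0003 -0.0008] deg [-0.2612 -0.0165 -0.0473]
```

View pics/e1.png

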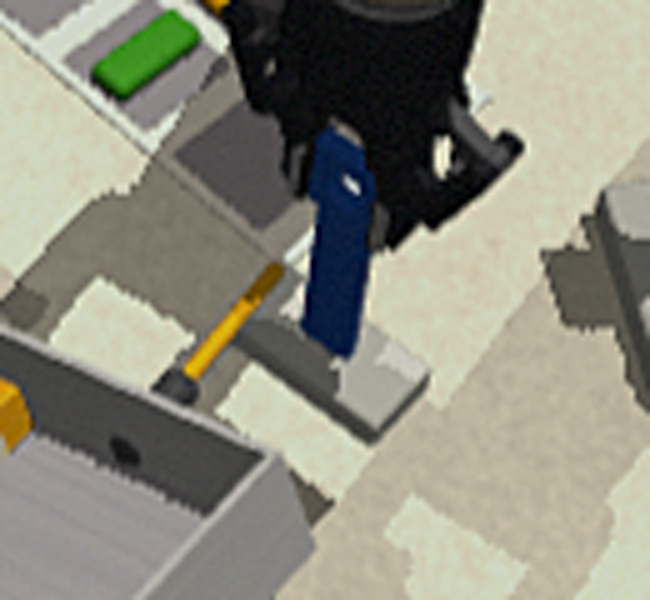

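View pics/e2.png

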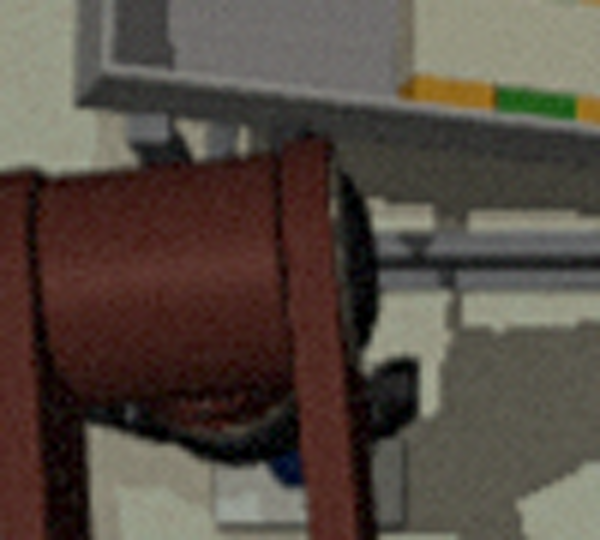

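```bash
python3 - <<'E'
from h import *
s=state();p=s["tool_pos"];print(p, rot(s["tool_rot"]).as_matrix())
h=p+[0,0,.019];print("pred",h,proj("scene",h),"in crop",(proj("scene",h)-[300,210])*5)
im=cv2.imread("pics/scene5.png")[236:256,360:380]
g=cv2.cvtColor(im,cv2.COLOR_BGR2HSV)[...,1].astype(int); m=(cv2.cvtColor(im,cv2.COLOR_BGR2HSV)[...,0]);
v=im.astype(int); mk=(v[...,2]>90); mk[:7]=0;mk[14:]=0;mk[:,:7]=0;mk[:,13:]=0;ys,xs=np.where(mk);w=v[ys,xs,2]-60
u=360+np.average(xs,weights=w);vv=236+np.average(ys,weights=w);print("hole px",u,vv,len(xs))
o,d=ray("scene",u,vv)
for dx in(-.002,0,.002): print(o+d*(p[0]+dx-o[0])/d[0])
E
```

```text
[0.5392 0.1479 0.2544] [[-0.0362  0.9993 -0.0028]
 [ 0.9993  0.0362  0.0002]
 [ 0.0003 -0.0028 -1.    ]]
pred [0.5392 0.1479 0.2734] [369.8298 247.0762] in crop [349.1489 185.381 ]
hole px 370.0350318471338 246.60668789808918 6
[0.5372 0.147  0.2721]
[0.5392 0.1482 0.2754]
[0.5412 0.1494 0.2787]
```

```bash
python3 -m inch '0 0.015 0.001 0 0 0 1;-0.001 0.015 0.002 0 0 0 1;0 0.005 0 0 0 0 1;0 0 0 0 0 0 1;0 0 0 0 0 0 1'
python3 - <<'E'
from h import *
delta((.574,.1478,.252),92)
for n in("scene",): cv2.imwrite(f"pics/{n}6.png",grab_frame(n))
crop(cv2.imread("pics/scene6.png"),320,225,70,65,9,"pics/e3.png")
h=state()["tool_pos"]+[0,0,.019];print("hole in crop",(proj("scene",h)-[320,225]+.5)*9)
h=(.5884,.1483,.2671);print("tip in crop",(proj("scene",h)-[320,225]+.5)*9)
E
```

```text
time: 4.7
tool_pos: [0.5744, 0.148, 0.2524]
tool_rot: [-0.001, 0.694, 0.72, -0.0]
contact_force: [-0.3, 0.3, -1.4]
gripper_width: 0.412
t 4.7 pos [0.5744 0.148  0.2524] F [-0.2925  0.2782 -1.3623] w 0.412324657700717
shift [-0.0002 -0.0004  0.0004] turn [-0.0014 -0.0001  0.0015] deg [-0.0799 -0.0049  0.0864]
hole in crop [356.0833 299.0036]
tip in crop [316.6772 348.0331]
```

View pics/e3.png

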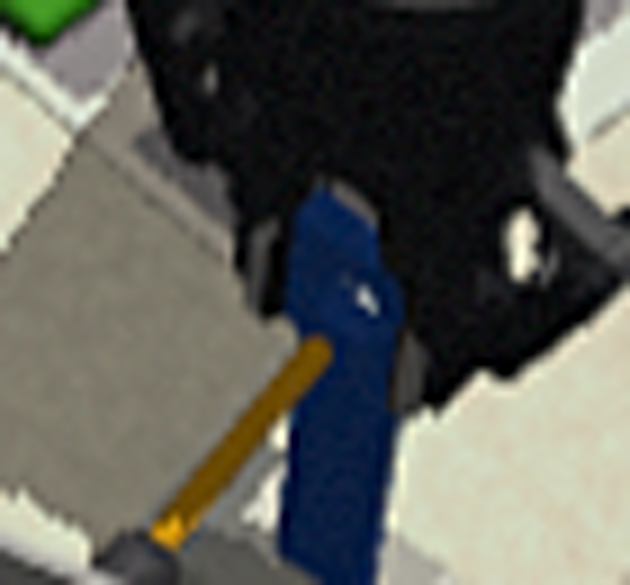

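```bash
python3 -m inch '0 0.006 0.0016 0 0 0 1;0 0.006 0.0016 0 0 0 1;0 0.006 0.0016 0 0 0 1;0 0 0 0 0 0 1;0 0 0 0 0 0 1'
python3 - <<'E'
from h import *
delta((.624,.1495,.2387),92)
for n in("scene",): cv2.imwrite(f"pics/{n}7.png",grab_frame(n))
crop(cv2.imread("pics/scene7.png"),320,225,70,65,9,"pics/e4.png")
E
```

```text
time: 5.17
tool_pos: [0.5932, 0.1477, 0.2476]
tool_rot: [-0.0, 0.695, 0.719, -0.0]
contact_force: [-0.4, -0.0, -0.5]
gripper_width: 0.41
t 5.1667 pos [0.5932 0.1477 0.2476] F [-0.3777 -0.0209 -0.477 ] w 0.40958264219614965
shift [0.0007 0.0308 0.0089] turn [-0.0008 -0.      0.0001] deg [-0.0477 -0.      0.0034]
```

View pics/e4.png

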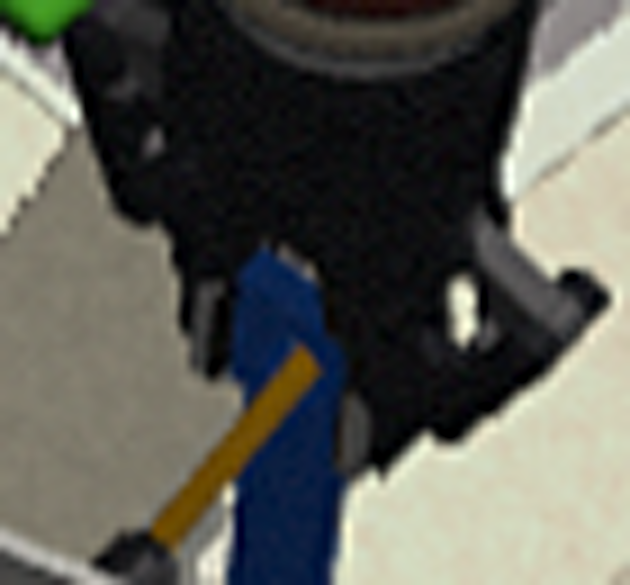

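```bash
python3 -m inch '0.0005 0.006 0.0017 0 0 0 1;0 0.006 0.0017 0 0 0 1;0 0.006 0.0017 0 0 0 1;0 0 0 0 0 0 1;0 0 0 0 0 0 1'
python3 - <<'E'
from h import *
delta((.624,.1495,.2387),92)
for n in("scene",): cv2.imwrite(f"pics/{n}8.png",grab_frame(n))
crop(cv2.imread("pics/scene8.png"),320,225,70,65,9,"pics/e5.png")
E
```

```text
time: 5.63
tool_pos: [0.6112, 0.1489, 0.2424]
tool_rot: [-0.0, 0.695, 0.719, -0.0]
contact_force: [-0.4, 0.4, -1.6]
gripper_width: 0.413
t 5.6333 pos [0.6112 0.1489 0.2424] F [-0.4074  0.4461 -1.6427] w 0.4134642159046102
shift [0.0002 0.0128 0.0037] turn [-0.0009  0.      0.0001] deg [-0.0511  0.0019  0.0053]
```

View pics/e5.png

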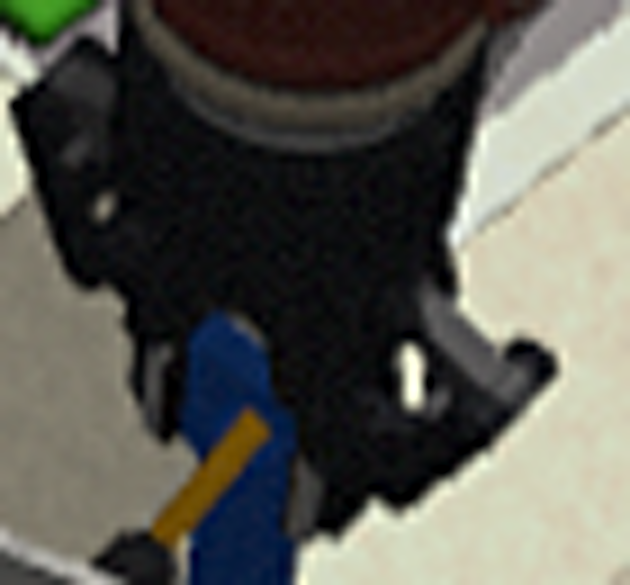

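The visible part of the peg is getting shorter and there is no contact force, so the peg is inside the hole. I'll advance to the middle, then lower.

```bash
python3 -m inch '0 0.006 0.0017 0 0 0 1;0 0.007 0.002 0 0 0 1;0 0 0 0 0 0 1;0 0 0.002 0 0 0 1;0 0 0.002 0 0 0 1;0 0 0 0 0 0 1'
python3 -m inch '0 0 0.001 0 0 0 1;0 0 0 0 0 0 1'
python3 -m inch '0 0 0.001 0 0 0 1;0 0 0 0 0 0 1'
```

```text
time: 6.18
tool_pos: [0.6242, 0.1494, 0.2355]
tool_rot: [0.0, 0.695, 0.719, 0.0]
contact_force: [0.9, 0.2, 0.3]
gripper_width: 0.411
time: 6.35
tool_pos: [0.6243, 0.1494, 0.2353]
tool_rot: [0.0, 0.695, 0.719, 0.0]
contact_force: [-0.5, 0.1, 3.6]
gripper_width: 0.409
time: 6.52
tool_pos: [0.6243, 0.1494, 0.2351]
tool_rot: [0.001, 0.695, 0.719, 0.001]
contact_force: [-1.0, -0.1, 6.3]
gripper_width: 0.41
```

```bash
python3 -m inch '0 0 -0.001 0 0 0 1;0 0 0 0 0 0 0.5;0 0 0 0 0 0 0.4;0 0 0 0 0 0 0.3;0 0 0 0 0 0 0.2;0 0 0 0 0 0 0.1;0 0 0 0 0 0 0;0 0 0 0 0 0 0;0 0 0 0 0 0 0;0 0 0 0 0 0 0'
python3 - <<'E'
from h import *
delta((.624,.1495,.3387),92)
for n in("scene",): cv2.imwrite(f"pics/{n}9.png",grab_frame(n))
crop(cv2.imread("pics/scene9.png"),310,215,90,90,6,"pics/f1.png")
E
```

```text
time: 7.35
tool_pos: [0.624, 0.1494, 0.2342]
tool_rot: [0.0, 0.695, 0.719, -0.0]
contact_force: [-0.5, 0.4, -0.4]
gripper_width: 1.0
t 7.35 pos [0.624  0.1494 0.2342] F [-0.4771  0.3536 -0.38  ] w 0.9995482136749229
shift [ 0.0001 -0.     -0.1045] turn [0.     0.     0.0003] deg [0.0003 0.0005 0.019 ]
```

View pics/f1.png

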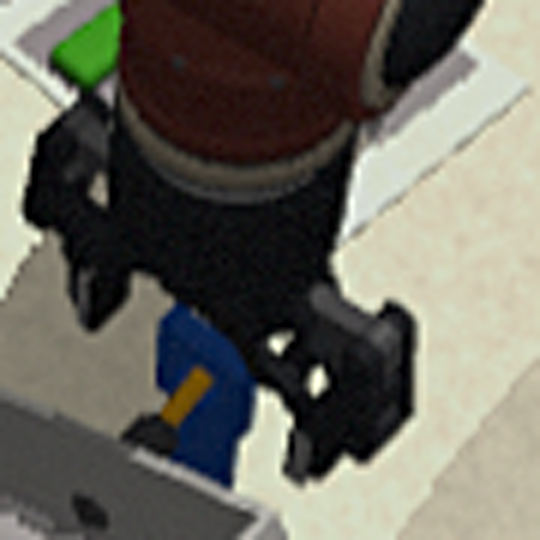

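```bash
python3 -m inch '0 0 -0.015 0 0 0 0;0 0 -0.025 0 0 0 0;0 0 -0.035 0 0 0 0;0 0 -0.035 0 0 0 0;0 0 -0.035 0 0 0 0;0 -0.03 -0.01 0 0 0 0;0 -0.04 0 0 0 0 0;0 0 0 0 0 0 0'
python3 - <<'E'
from h import *
delta((.522,-.125,.38),2)
for n in("scene","top"): cv2.imwrite(f"pics/{n}10.png",grab_frame(n))
crop(cv2.imread("pics/scene10.png"),260,200,170,150,4,"pics/f2.png")
crop(cv2.imread("pics/top10.png"),225,120,190,140,4,"pics/f3.png")
E
```

```text
time: 8.07
tool_pos: [0.5495, 0.1472, 0.3917]
tool_rot: [0.0, 0.694, 0.72, 0.0]
contact_force: [1.9, 0.4, -1.1]
gripper_width: 0.999
t 8.0667 pos [0.5495 0.1472 0.3917] F [ 1.9075  0.4095 -1.0758] w 0.9988571843104616
shift [-0.271  -0.0374  0.0115] turn [ 0.0001 -0.0008  1.5722] deg [ 0.0049 -0.045  90.0813]
```

View pics/f2.png

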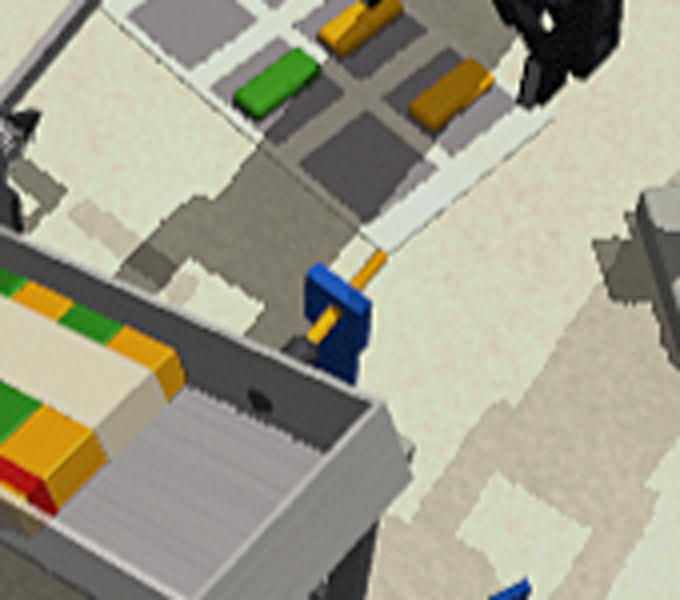

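View pics/f3.png

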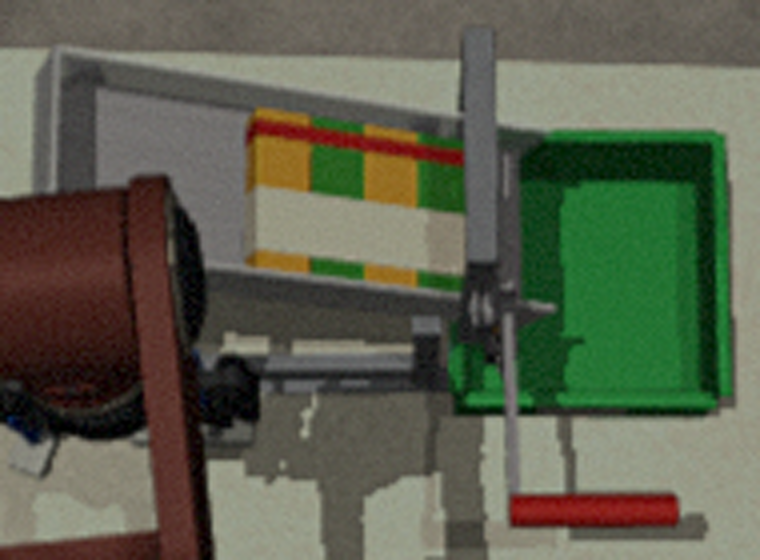

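The pusher hangs on the peg: the tip sticks out at crop (380,258) and the collar is at (300,350). The carton, tape roll and box are untouched. Now to the lever.

```bash
python3 -m inch '-0.03 0 0 0 0 0.1 0;0 0 0 0 0 0.12 0;0 0 0 0 0 0.12 0;0 0 0 0 0 0.12 0;0 0 0 0 0 0.12 0;0 0 0 0 0 0.12 0;0 0 0 0 0 0.12 0;0 0 0 0 0 0.12 0;0 0 0 0 0 0.12 0;0 0 0 0 0 0.12 0'
python3 -m inch '0 0.02 0 0 0 0.12 0;0 0.03 0 0 0 0.12 0;0 0.035 0 0 0 0.12 0;0 0.035 0 0 0 0.03 0;0 0.035 0 0 0 0 0;0 0.035 0 0 0 0 0;0 0 0 0 0 0 0;0 0 0 0 0 0 0'
python3 - <<'E'
from h import *
delta((.5225,-.133,.36),2)
E
```

```text
time: 9.0
tool_pos: [0.5563, 0.1168, 0.3895]
tool_rot: [0.0, 0.978, 0.208, 0.0]
contact_force: [0.6, 0.0, -0.7]
gripper_width: 1.002
time: 9.67
tool_pos: [0.5845, -0.0711, 0.3891]
tool_rot: [-0.0, 1.0, 0.016, -0.0]
contact_force: [0.2, 0.5, -0.9]
gripper_width: 1.001
t 9.6667 pos [ 0.5845 -0.0711  0.3891] F [ 0.2421  0.5421 -0.8711] w 1.00055317164638
shift [-0.064   0.0599  0.0291] turn [-0.0004  0.0004 -0.0023] deg [-0.0234  0.022  -0.1303]
```

```bash
python3 -m inch '-0.03 0.02 0 0 0 0 0;-0.03 0.03 0 0 0 0 0;-0.004 0.01 0 0 0 -0.002 0;0 0 0 0 0 0 0;0 0 0 0 0 0 0'
python3 - <<'E'
from h import *
delta((.5225,-.133,.286),2)
for n in("scene","top"): cv2.imwrite(f"pics/{n}11.png",grab_frame(n))
crop(cv2.imread("pics/scene11.png"),230,90,120,120,5,"pics/g1.png")
crop(cv2.imread("pics/top11.png"),320,200,110,90,6,"pics/g2.png")
p=state()["tool_pos"];print((proj("scene",p+[0,0,.013])-[230,90]+.5)*5,(proj("top",p+[0,0,.013])-[320,200]+.5)*6)
E
```

```text
time: 10.08
tool_pos: [0.523, -0.1302, 0.3896]
tool_rot: [-0.0, 1.0, 0.019, 0.001]
contact_force: [0.3, -0.2, -0.1]
gripper_width: 1.0
t 10.0833 pos [ 0.523  -0.1302  0.3896] F [ 0.3021 -0.1732 -0.063 ] w 0.9998730945701243
shift [-0.0007  0.0028  0.1036] turn [-0.0005 -0.0011  0.0032] deg [-0.0283 -0.0613  0.1854]
[249.4836 224.7976] [357.5622 241.4559]
```

View pics/g1.png

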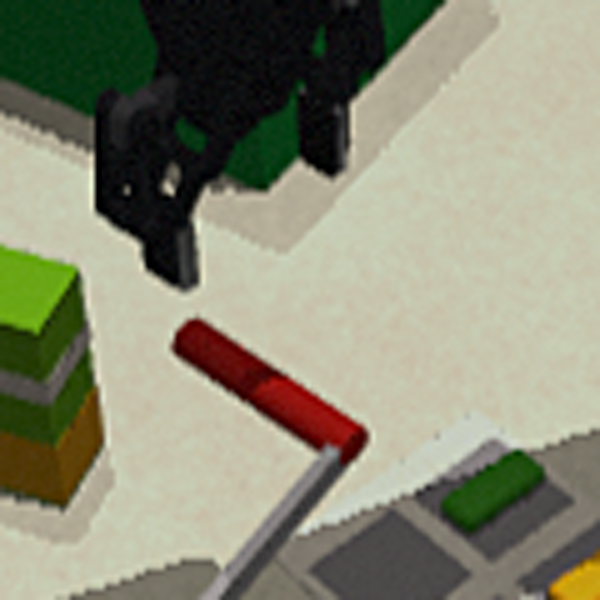

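View pics/g2.png

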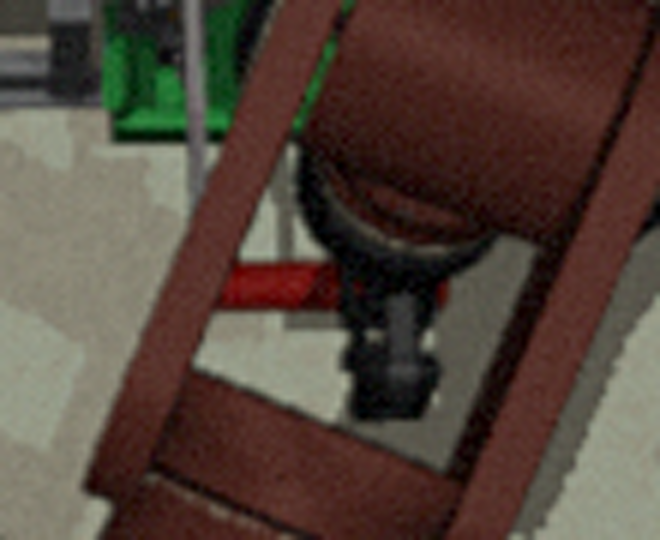

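```bash
python3 -m inch '0 0.003 0.035 0 0 0 0;0 0 0.035 0 0 0 0;0 0 0.025 0 0 0 0;0 0 0.01 0 0 0 0;0 0 0 0 0 0 0;0 0 0 0 0 0 0'
python3 -m inch '0 0 0 0 0 0 1;0 0 0 0 0 0 1;0 0 0 0 0 0 1;0 0 0 0 0 0 1;0 0 0 0 0 0 1;0 0 0 0 0 0 1;0 0 0 0 0 0 1;0 0 0 0 0 0 1;0 0 0 0 0 0 1'
python3 - <<'E'
from h import *
delta((.5225,-.133,.286),2)
for n in("scene",): cv2.imwrite(f"pics/{n}12.png",grab_frame(n))
crop(cv2.imread("pics/scene12.png"),230,90,120,120,5,"pics/g3.png")
E
```

```text
time: 10.68
tool_pos: [0.5232, -0.1332, 0.2849]
tool_rot: [-0.0, 1.0, 0.02, 0.0]
contact_force: [0.2, 0.1, 1.0]
gripper_width: 1.003
time: 11.43
tool_pos: [0.5242, -0.134, 0.2851]
tool_rot: [0.0, 1.0, 0.019, 0.003]
contact_force: [6.1, -0.9, -0.5]
gripper_width: 0.238
t 11.4333 pos [ 0.5242 -0.134   0.2851] F [ 6.0754 -0.9319 -0.4856] w 0.23838691148113808
shift [-0.0016 -0.001  -0.0009] turn [ 0.0006 -0.0051  0.003 ] deg [ 0.037  -0.2924  0.1701]
```

View pics/g3.png

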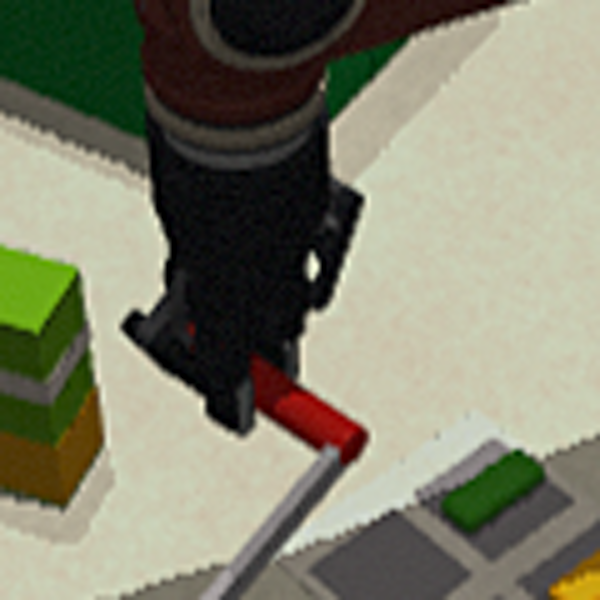

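```bash
python3 -m inch '-0.0025 0 0.0075 0 0 0 1;-0.002 0 0.0075 0 0 0 1;-0.0015 0 0.0075 0 0 0 1;-0.0015 0 0.0075 0 0 0 1;-0.001 0 0.0075 0 0 0 1;-0.0005 0 0.008 0 0 0 1;0 0 0 0 0 0 1;0 0 0 0 0 0 1'
python3 -m inch '0 0 0.0078 0 0 0 1;0 0 0.0077 0 0 0 1;0 0 0 0 0 0 1'
python3 -m inch '0.0005 0 0.004 0 0 0 1;0.0005 0 0.004 0 0 0 1; 0 0 0 0 0 0 1'
python3 -m inch '0.0005 0 0.004 0 0 0 1;0 0 0 0 0 0 1'
python3 -m inch '0.0005 0 0.0035 0 0 0 1;0 0 0 0 0 0 1'
python3 -c "
from h import *
cv2.imwrite('pics/scene13.png',grab_frame('scene'))"
```

```text
time: 12.15
tool_pos: [0.5156, -0.1343, 0.2419]
tool_rot: [0.0, 1.0, 0.019, 0.004]
contact_force: [1.5, 1.4, 8.0]
gripper_width: 0.241
time: 12.4
tool_pos: [0.5152, -0.1343, 0.2253]
tool_rot: [0.0, 1.0, 0.019, 0.003]
contact_force: [1.5, 1.6, 5.4]
gripper_width: 0.236
time: 12.65
tool_pos: [0.5155, -0.1343, 0.2179]
tool_rot: [0.0, 1.0, 0.019, 0.002]
contact_force: [-4.1, 2.3, 9.8]
gripper_width: 0.233
time: 12.82
tool_pos: [0.5156, -0.1343, 0.2143]
tool_rot: [0.0, 1.0, 0.019, 0.001]
contact_force: [-3.5, 2.1, 10.9]
gripper_width: 0.237
time: 12.98
tool_pos: [0.5161, -0.1343, 0.2106]
tool_rot: [0.0, 1.0, 0.019, 0.001]
contact_force: [-5.5, 1.4, 9.7]
gripper_width: 0.236
```

View pics/scene13.png

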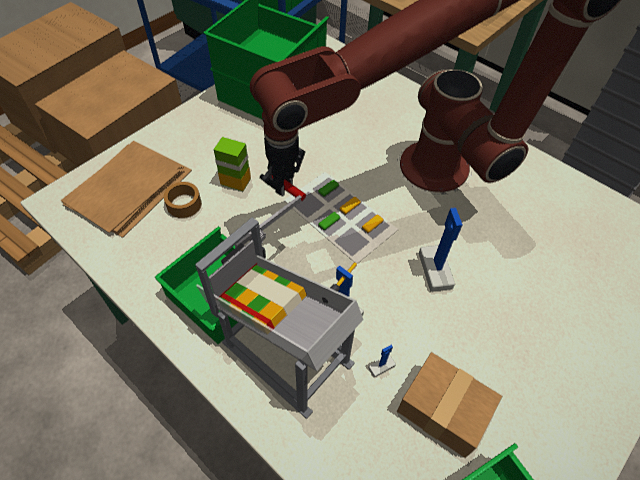

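```bash
python3 -m inch '0 0 0.004 0 0 0 1;0 0 0 0 0 0 1'
python3 -m inch '0.0005 0 0.004 0 0 0 1;0 0 0 0 0 0 1'
python3 -m inch '0.0005 0 0.004 0 0 0 1;0 0 0 0 0 0 1'
python3 -m inch '0.0005 0 0.004 0 0 0 1;0 0 0 0 0 0 1;0 0 0 0 0 0 1'
python3 -c "
from h import *
for n in('scene','top'):cv2.imwrite('pics/%s14.png'%n,grab_frame(n))
crop(cv2.imread('pics/scene14.png'),140,130,240,200,3,'pics/i1.png')"
```

```text
time: 13.2
tool_pos: [0.5164, -0.1343, 0.2065]
tool_rot: [0.0, 1.0, 0.019, 0.002]
contact_force: [-1.4, 0.4, 5.9]
gripper_width: 0.242
time: 13.37
tool_pos: [0.5172, -0.1342, 0.2024]
tool_rot: [0.0, 1.0, 0.019, 0.002]
contact_force: [-2.0, 1.2, 7.8]
gripper_width: 0.237
time: 13.53
tool_pos: [0.5179, -0.1342, 0.1989]
tool_rot: [0.0, 1.0, 0.019, 0.002]
contact_force: [-4.5, 1.6, 9.6]
gripper_width: 0.241
time: 13.78
tool_pos: [0.5186, -0.1342, 0.1945]
tool_rot: [0.0, 1.0, 0.019, 0.002]
contact_force: [-0.7, 2.1, 7.2]
gripper_width: 0.24
```

View pics/i1.png

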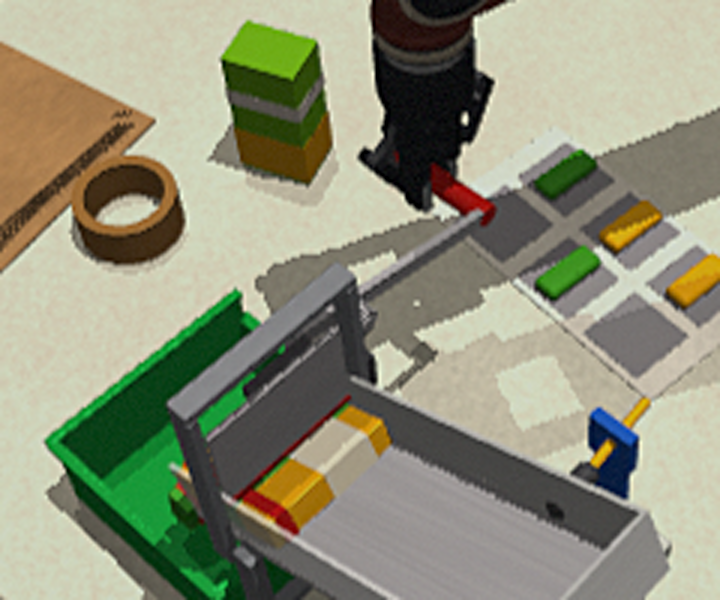

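The gate is open and the bars are sliding. I'll hold still and let them run.

```bash
python3 -m inch '0 0 0 0 0 0 1;0 0 0 0 0 0 1;0 0 0 0 0 0 1;0 0 0 0 0 0 1;0 0 0 0 0 0 1;0 0 0 0 0 0 1;0 0 0 0 0 0 1;0 0 0 0 0 0 1;0 0 0 0 0 0 1;0 0 0 0 0 0 1'
python3 -c "
from h import *
for n in('scene','top'):cv2.imwrite('pics/%s15.png'%n,grab_frame(n))
crop(cv2.imread('pics/scene15.png'),140,130,240,200,3,'pics/i2.png')
crop(cv2.imread('pics/top15.png'),225,120,190,140,4,'pics/i3.png')
d=lambda th:np.array([.671-.155*np.cos(.348-th),-.0741,.252+.155*np.sin(.348-th)])
for th in(0,.5,.6,.7):print(th,d(th),proj('scene',d(th)))"
```

```text
time: 14.72
tool_pos: [0.5186, -0.1342, 0.1945]
tool_rot: [0.0, 1.0, 0.019, 0.002]
contact_force: [-0.9, 1.4, 6.9]
gripper_width: 0.235
0 [ 0.5253 -0.0741  0.3049] [298.2244 179.2118]
0.5 [ 0.5178 -0.0741  0.2285] [300.8773 199.1556]
0.6 [ 0.5209 -0.0741  0.2134] [300.0404 203.9522]
0.7 [ 0.5255 -0.0741  0.1986] [298.7852 208.9167]
```

View pics/i2.png

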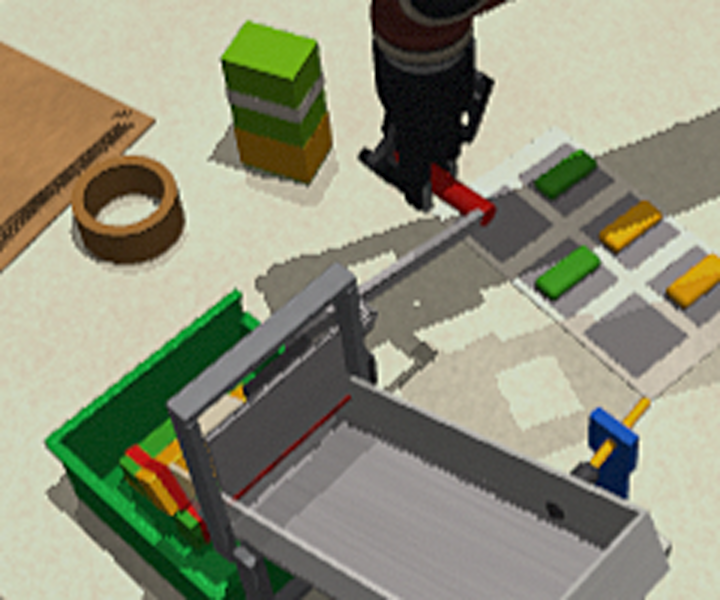

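View pics/i3.png

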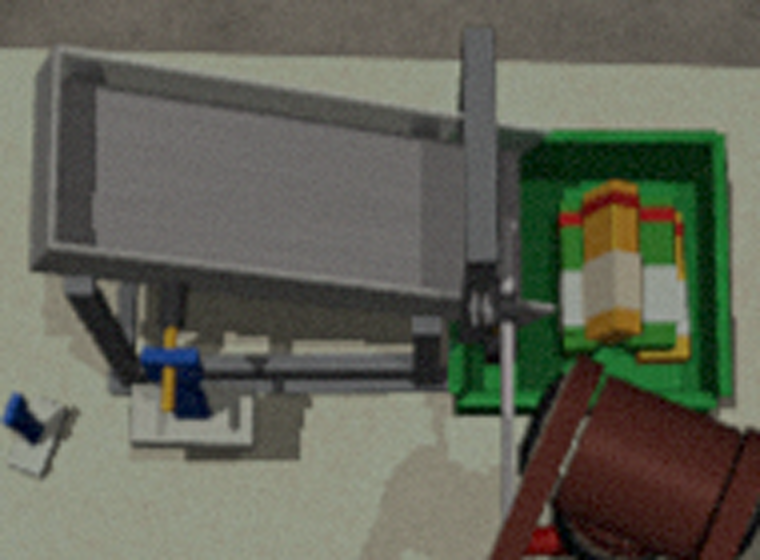

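```bash
python3 - <<'E'
from h import *
def ends(f):
    im=cv2.imread(f);h=cv2.cvtColor(im,cv2.COLOR_BGR2HSV).astype(int)
    m=((h[...,0]<6)|(h[...,0]>174))&(h[...,1]>150)&(h[...,2]>60);z=np.zeros_like(m);z[140:215,270:315]=1
    ys,xs=np.where(m&z); k=xs>=xs.max()-7
    return xs.max(),ys[k].mean(),ys.max(),ys[xs>=xs.max()-3].mean()
print(ends("pics/scene0.png"),ends("pics/scene15.png"))
d=lambda th,x0=.671,z0=.252:np.array([x0-.155*np.cos(.348-th),-.0741,z0+.155*np.sin(.348-th)])
for th in(0,.55,.6,.65):print(th,proj('scene',d(th))-proj('scene',d(0)))
crop(cv2.imread("pics/top15.png"),355,150,60,75,8,"pics/i4.png")
E
```

```text
(np.int64(302), np.float64(176.0), np.int64(181), np.float64(176.88)) (np.int64(304), np.float64(198.63829787234042), np.int64(204), np.float64(199.92307692307693))
0 [0. 0.]
0.55 [ 2.2879 22.3185]
0.6 [ 1.816  24.7404]
0.65 [ 1.2395 27.2042]
```

View pics/i4.png

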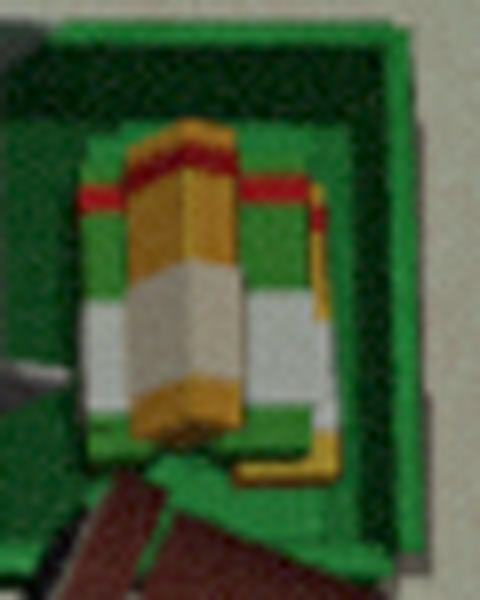

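All four bars are in the bin: two green, one yellow on top and one yellow at the right. The lever reads about 0.595 from the TCP drop and about 0.56 from the grip's pixels. I'll nudge it 1 mm further to centre it, settle, and hand in.

```bash
python3 -m inch '0 0 0.001 0 0 0 1;0 0 0 0 0 0 1;0 0 0 0 0 0 1;0 0 0 0 0 0 1;0 0 0 0 0 0 1;0 0 0 0 0 0 1'
python3 -c "
from h import *
cv2.imwrite('pics/scene16.png',grab_frame('scene'))
s=state();print(s['time'],s['tool_pos'],s['contact_force'],s['joint_vel'])"
```

```text
time: 15.32
tool_pos: [0.5187, -0.1342, 0.1939]
tool_rot: [0.0, 1.0, 0.019, 0.003]
contact_force: [-0.9, 2.1, 8.8]
gripper_width: 0.238
15.3667 [ 0.5187 -0.1342  0.1939] [-2.7342  1.5946  8.5306] [-0.0012 -0.0002  0.0007 -0.0013 -0.0009 -0.0001]
```

View pics/scene16.png

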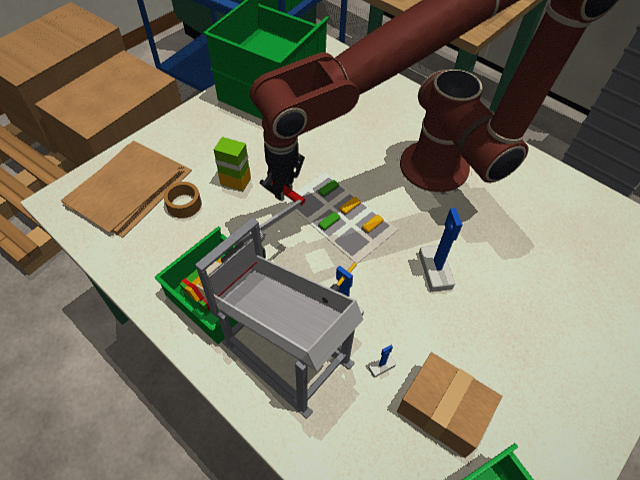

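The chute is empty, the bars are in the bin at (195,290), the pusher hangs on the peg at (345,275), and the bystanders are where they were.

```bash
python3 -c "
from plant import *
print(job_done())"
```

```text
the job is handed in; nothing more can be done
None
```

I hung the middle-sized pusher by its hole on the yellow peg and let go of it. I then gripped the red lever, pressed it to the third notch, and handed the job in at about 15.4 s, still holding it there.

**Last pictures:** The pusher hangs on the peg, the chute is empty and all four bars lie in the green bin. By eye, the bin, carton, tape roll and cardboard box look unmoved.

**Lever angle:** My checks disagreed slightly. The tool's drop gave about 0.60 rad, while the grip's pixel shift gave about 0.56 just before a final 1 mm nudge. Both lie between the humps at 0.5 and 0.7. The force readings fell after what I took to be the 0.5 hump, but were too noisy to settle the angle more closely.

**Forces:** The readings I took stayed under about 12 N.

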